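# Tip the caps into the tote's open corner and hold

## Robot

A 6-joint arm with a two-finger parallel gripper is mounted at the origin on a cart in front of the work surface, level with it; the furniture and walls round the work are solid. World frame = base frame: x ahead of the robot, y to its left, z up, the work surface at z = 0. Lengths are in m, angles in rad, forces in N, time in s.
With the tool pointing down it reaches from about 0.35 to 0.85 m from the base axis. Payload 8.1 kg.
Tool frame: the origin (TCP) lies at the very end of the fingers, on their centre line; the grasp point (between the pads) lies 19 mm behind it; z points along the fingers, y is the direction in which the jaws open and shut (so a half turn about z gives the same grasp; the last joint's range is limited). The gripper opens to 93 mm and grips with 3 to 60 N. Pads are 15 mm wide; open, the fingers measure 128 mm over their backs; the gripper's body (75 mm by 188 mm) begins 65 mm behind the grasp point.
Start: joints at [-0.085, 0.13, 1.488, -0, 1.523, -0.085], TCP at [0.6, 0, 0.219] pointing down, gripper open.
Joint ranges: [-2.96, 2.96], [-0.89, 2.26], [0.02, 2.5], [-1.34, 4.48], [0, 2.73], [-2.66, 2.66]. Speed limits (rad/s): [2.39, 2.39, 2.79, 3.14, 3.14, 3.14].

## Interface

Orientations are given as a rotation vector (axis times angle).
In Python, from plant import * gives the robot as it stands.
- The arm moves only by the tool apply_moves, never from a script. Its argument "commands" is one flat list of numbers, 7 for each row, row after row: the shift along the world's x, y, z in cm, then the turn, a rotation vector about the world's x, y, z in rad, then the finger opening in cm, from 0 to 9.3. A call has 1 to 8 rows; each row shifts and turns the pose as measured when the row begins; what a row does not reach is not made up. A row lasts 1/8 s, in which the tool goes at most 62.5 mm and 10.7 degrees, less where a joint would pass 70% of its speed; a pose out of reach is approached as far as the arm can. A call with a gripper value outside its range is refused whole. The fingers move at their own pace and stop on an object; "squeeze" is the grip in N (left out, the last holds). Time passes only in rows, so rows that do not move let the fingers close. It gives the time, the measured TCP pose, the force and the opening at its end, in the units of the state.
- read_state(): the state, without advancing time (a new reading comes with each control period).
- read_camera(name): name is "scene" or "side" or "wrist"; returns (picture, depth): 420x560x3 uint8, blue, green, red; 420x560 float32, m along the optical axis (not along the pixel's ray), 0 where there is no reading.
- camera_model(name): a dict with "intrinsics" (3x3 intrinsics, pixels), "dist_coeffs" ([k1, k2, p1, p2, k3] as OpenCV has them; the pictures are not rectified), "R" (3x3) and "t" (3): a world point X has camera coordinates R X + t. Camera axes: x right, y down, z forward; pixel columns grow to the right and rows downward; lengths in m; the calibration is good to about 2 mm. A picture is of the moment at which its call begins: read the wrist's pose just before it. camera_model takes no time and is no camera call; for the wrist camera it gives the pose at the moment of the call.
- close_job(): hands the job in, once; it reports no verdict.
Trained networks look in the newest picture that a camera, given by its name, has taken for a name from the list of things; names that differ only in an ending like _2 or _b are one class to them, and where a whole thing is asked for, a point or a joint stands for the part that bears it (a point fixed in the world has none). Each returns a list of dicts, best first, with "conf" (0 to 1); they miss things now and then, are a little off and sometimes report something else, mostly with a low value. They report only what shows in the picture. A call takes as long as a camera call. They do not tell look-alikes from the thing itself.
- find_in(query, camera): "point" ([x, y, z] in m, in the coordinates of the camera as it stood for that picture, good to about 4 mm: the middle of the surface that is visible of it).
- cut_out(query, camera): "mask" (420x560 bool, what is visible of it).
- spot_point(query, camera): "point" ([x, y, z] in m, in the coordinates of the camera as it stood for that picture, good to about 4 mm: a listed point, or the origin of a listed thing).
The state is a dict: "t": time; "q": joint angles; "dq": joint speeds; "joint_torque": joint torques, N m; "tool_pos": TCP position; "orientation": TCP orientation; "force": force on the tool from outside, world axes, zero at the start; "wrist_torque": the same for the moment, N m; "opening": finger opening in m.
Only numpy, scipy, OpenCV 4.12 (cv2) and the standard library are available. Lean on these libraries where they do the work, as an engineer would, in place of code of your own. Each camera call takes 0.05 s, during which the arm holds its last target. There are 200 camera calls.

## Task

Pick up the small grey tote by its blue handle, bring its low orange corner over the open steel pan, and tip the tote so that all three loose red caps slide together into that orange corner. Finish still holding it like that: steady, clearly tipped, the orange corner above the inside of the pan and no more than a hand's breadth over its rim without touching it, the caps still in the tote, ready for me to rake them out. Leave the pan and the other things on the table where they are.

Things in the scene. Friction and masses are not known exactly. Their poses are not given: they have to be found in the camera images.
- tote: Small open grey tote, 160 mm (its x) x 200 mm (its y), walls 50 mm high, walls and floor 5 mm thick, 0.28 to 0.46 kg with the caps extra. Origin: centre of its underside; z up out of its mouth. The corner at -x -y is orange (floor too), its walls only 26 mm high for 55 mm each way. A flat blue handle bar spans the middle, parallel to its y, on posts at both ends.
- tote_handle (a point): Centre of the blue handle bar, 108 mm above the tote's underside; axes as the tote. The bar is rigid with the tote, 12 mm thick (along the tote's x, so close the fingers along that), 24 mm tall, about 200 mm long (along y), grippy (friction about 0.9). 91 mm free between bar and tote floor.
- tote_corner (a point): The tote's orange corner: inside, where the floor meets the two low walls, at (-75, -95, +5) mm in the tote's frame; axes as the tote. Tipped about 35 degrees straight toward this corner (equally along -x and -y), caps slide along the walls into it too.
- cap_0_center (a point): Centre of a red screw cap, a disc 30 mm in diameter, 16 mm high, 15 g, lying loose on the tote's floor. It slides easily on the tote and on other caps (friction about 0.2: starts at 10 to 13 degrees of tilt).
- cap_1_center (a point): Centre of a red screw cap, a disc 30 mm in diameter, 16 mm high, 15 g, lying loose on the tote's floor. It slides easily on the tote and on other caps (friction about 0.2: starts at 10 to 13 degrees of tilt).
- cap_2_center (a point): Centre of a red screw cap, a disc 30 mm in diameter, 16 mm high, 15 g, lying loose on the tote's floor. It slides easily on the tote and on other caps (friction about 0.2: starts at 10 to 13 degrees of tilt).
- steel_pan: Open stainless food pan with rounded corners, 182 x 121 mm over the rim, 95 mm high, mouth about 148 mm (its x) x 88 mm (its y) inside, standing loose on the table. Origin: centre of its underside; z up.
- tub_blue: Bystander: small tub with a blue lid, 86 x 78 x 59 mm, loose; origin at the centre of its underside. Leave alone.
- tub_clear: Bystander: small clear-lidded tub, 86 x 78 x 59 mm, loose; origin at the centre of its underside. Leave alone.
- salt: Bystander: glass salt shaker with grey top, 44 mm in diameter, 90 mm high, loose; origin at the centre of its underside. Leave alone.
- holder: Bystander: aluminium slotted block, 32 x 92 x 30 mm, loose; origin at the centre of its underside. Leave alone.
Not all that is in view belongs to the job. Leave any green look-alike of the steel_pan alone.

How it is judged:
On the way:
1. the tote is held in the gripper, lifted well clear of the table (contact force between the fingers and tote above 1 N and height (world z) of tote_corner above 0.06 m), for 0.2 s.
At the end, for the whole second after the job is handed in: Held and still, tipped 0.3-0.9 rad; each cap centre within 85 mm of the orange corner; that corner over the pan mouth (within 72 mm in pan x, 44 mm in y), 103-210 mm above the table; tote not touching the pan; pan, tubs, salt, block moved under 30 mm (contact force between the fingers and tote above 1 N and angle between tote's own z axis and vertical between 0.3 and 0.9 rad and distance between each of cap_0_center, cap_1_center, cap_2_center and tote_corner below 0.085 m and x of tote_corner in the frame of steel_pan between -0.072 and 0.072 m and y of tote_corner in the frame of steel_pan between -0.044 and 0.044 m and height (world z) of tote_corner between 0.103 and 0.21 m and contact force between tote and steel_pan below 0.3 N and linear speed of tote below 0.03 m/s and angular speed of tote below 0.15 rad/s and distance of each of steel_pan, tub_blue, tub_clear, salt, holder from where it was at the start of the episode below 0.03 m); the arm keeps its last pose, push and grip.
It fails at once if the pan or a bystander is shoved (more than 30 mm) (distance of any of steel_pan, tub_blue, tub_clear, salt, holder from where it was at the start of the episode above 0.03 m).
It fails at once if a cap falls out of the tote (z of any of cap_0_center, cap_1_center, cap_2_center in the frame of tote above 0.12 m or z of any of cap_0_center, cap_1_center, cap_2_center in the frame of tote below -0.01 m).
It also fails if it takes over 42 s, if anything falls off the work surface, if the arm or the gripper's body presses on something with over 40 N, if the wrist force passes 120 N, or if a joint passes its speed limit or range.

## Working session

There is one attempt and no reset: what is moved stays moved. The work goes in short steps, Python scripts to look and compute and a tool call to move; the robot and the scene stay as the last step left them, time stands still between calls to the robot, and variables do not carry over. Pictures are saved under pics/ and viewed, about 8 in all and at most 12, crops included, and the job is handed in when it is done.

Besides the shell and the picture viewer there is one more tool, called after "Request:" by a JSON object that holds its "op" and its "data", one argument or row to a line. apply_moves: Moves the arm, as the interface text tells. Its arguments: {"type":"object","properties":{"commands":{"type":"array"},"squeeze":{"type":"number"}},"required":["commands"]}

```bash
mkdir -p pics; cat > h.py <<'E'
from plant import *
import numpy as np, cv2
from scipy.spatial.transform import Rotation as R
def world(cam,p):
    m=camera_model(cam); return np.array(m["R"]).T@(np.array(p)-np.array(m["t"]))
def snap(cam,fn):
    im,d=read_camera(cam); cv2.imwrite("pics/"+fn,im); np.save("pics/"+fn+".npy",d); return im,d
def pix(cam,P):
    m=camera_model(cam); return cv2.projectPoints(np.array(P,float).reshape(-1,1,3),cv2.Rodrigues(np.array(m["R"]))[0],np.array(m["t"],float),np.array(m["intrinsics"]),np.array(m["dist_coeffs"]))[0].reshape(-1,2)
def cloud(cam,d,mask=None):
    m=camera_model(cam); v,u=np.nonzero((d>0)&(mask if mask is not None else True))
    n=cv2.undistortPoints(np.stack([u,v],1).astype(float).reshape(-1,1,2),np.array(m["intrinsics"]),np.array(m["dist_coeffs"])).reshape(-1,2)
    z=d[v,u]; C=np.c_[n*z[:,None],z]; return (C-np.array(m["t"]))@np.array(m["R"]),u,v
E
python3 - <<'E'
from h import *
a,_=snap("scene","a.png"); b,_=snap("side","b.png")
cv2.imwrite("pics/ab.png",cv2.resize(np.vstack([a,b]),(800,1200))[:, :] if 0 else cv2.resize(np.hstack([a,b]),(800,300)))
for c in ("scene","side"):
  for n in ["tote","tote_handle","tote_corner","cap_0_center","steel_pan","tub_blue","tub_clear","salt","holder"]:
    for r in spot_point(n,c)[:4]: 
        w=world(c,r["point"]); print(c,n,round(r["conf"],2),w.round(3),pix(c,w).round().tolist())
print(read_state())
E
```

```text
scene tote 0.59 [0.522 0.177 0.   ] [[253.0, 288.0]]
scene tote_handle 0.67 [0.522 0.174 0.103] [[252.0, 270.0]]
scene tote_corner 0.74 [0.441 0.088 0.003] [[286.0, 282.0]]
scene cap_0_center 0.58 [0.557 0.108 0.014] [[257.0, 269.0]]
scene steel_pan 0.79 [ 0.449 -0.167  0.001] [[322.0, 239.0]]
scene tub_blue 0.7 [ 0.772  0.077 -0.004] [[218.0, 241.0]]
scene tub_clear 0.73 [ 0.767 -0.101  0.001] [[248.0, 215.0]]
scene tub_clear 0.61 [ 0.379  0.457 -0.001] [[232.0, 372.0]]
scene tub_clear 0.42 [0.52  0.173 0.102] [[252.0, 270.0]]
scene salt 0.73 [0.382 0.459 0.   ] [[231.0, 372.0]]
scene holder 0.57 [ 0.431 -0.493 -0.   ] [[365.0, 196.0]]
side tote 0.65 [0.522 0.18  0.003] [[231.0, 188.0]]
side tote 0.53 [0.55  0.217 0.013] [[229.0, 178.0]]
side tote_handle 0.96 [0.519 0.18  0.109] [[228.0, 172.0]]
side tote_corner 0.6 [ 0.441  0.083 -0.   ] [[234.0, 214.0]]
side steel_pan 0.85 [ 0.43  -0.706  0.   ] [[400.0, 345.0]]
side steel_pan 0.64 [ 0.451 -0.17   0.001] [[285.0, 250.0]]
side tub_blue 0.61 [0.78  0.077 0.001] [[292.0, 164.0]]
side tub_clear 0.86 [ 0.767 -0.093 -0.002] [[321.0, 188.0]]
side holder 0.72 [ 0.432 -0.485  0.003] [[349.0, 305.0]]
{'t': 1.0, 'q': array([-8.54093374e-02,  1.30395741e-01,  1.48818210e+00,  1.06068077e-05,
        1.52297495e+00, -8.53955035e-02]), 'dq': array([-0.00224677, -0.00232113, -0.00164279, -0.00224988,  0.00094512,
       -0.00052014]), 'joint_torque': array([ 4.23146821e-04, -5.59766078e+01, -4.92068088e+01,  7.65652978e-02,
        2.27293361e-02,  1.04934190e-05]), 'tool_pos': array([6.00022798e-01, 1.88016172e-05, 2.18647607e-01]), 'orientation': array([2.22144066e+00, 2.22140880e+00, 5.30721239e-05]), 'force': array([ 0.49387709, -1.00521938,  0.61424468]), 'wrist_torque': array([-0.03177081, -0.05074524,  0.00979065]), 'opening': 0.09292407545549214}
```

View pics/a.png

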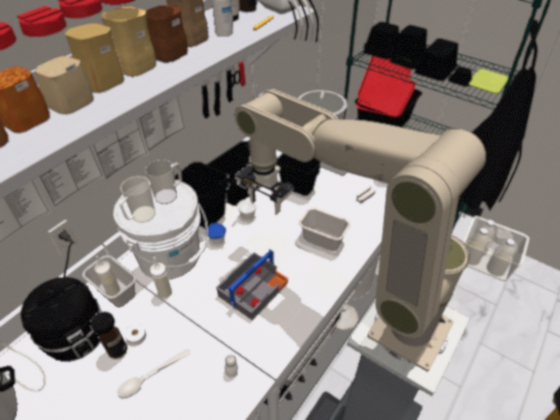

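View pics/b.png

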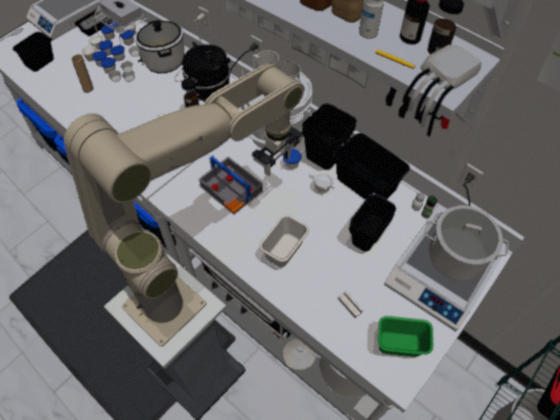

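Scene view: the tote is at about (253,283) with its orange corner at (280,283), and the steel pan is at (325,228). Side view: tote (231,185), steel pan (285,240), and the green look-alike pan (405,337), which I'll leave alone. The pan meant is the metallic one next to the tote. I'll measure handle and pan from depth and confirm in one crop.

```bash
python3 - <<'E'
from h import *
ims=[]
for c in ("scene","side"):
    im,d=read_camera(c)
    hsv=cv2.cvtColor(im,cv2.COLOR_BGR2HSV)
    P,u,v=cloud(c,d); H=hsv[v,u]
    near=(abs(P[:,0]-.52)<.16)&(abs(P[:,1]-.177)<.16)
    blue=near&(H[:,0]>100)&(H[:,0]<130)&(H[:,1]>130)&(P[:,2]>.085)&(P[:,2]<.14)
    B=P[blue]; r=cv2.minAreaRect(B[:,:2].astype(np.float32)); l=cv2.fitLine(B[:,:2].astype(np.float32),cv2.DIST_HUBER,0,.01,.01).ravel()
    print(c,"bar",blue.sum(),np.median(B,0).round(3),"z pct",np.percentile(B[:,2],[5,50,95]).round(3),"dir",l[:2],"y",np.percentile(B[:,1],[1,99]).round(3), "rect",r)
    orr=near&(H[:,0]>5)&(H[:,0]<20)&(H[:,1]>150); O=P[orr]; print(" orange",orr.sum(),np.median(O,0).round(3),O.min(0).round(3),O.max(0).round(3))
    red=near&((H[:,0]<4)|(H[:,0]>172))&(H[:,1]>150);print(" red",red.sum())
    pn=(abs(P[:,0]-.45)<.13)&(abs(P[:,1]+.168)<.13)&(P[:,2]>.085)&(P[:,2]<.102)
    Q=P[pn].astype(np.float32); r=cv2.minAreaRect(Q[:,:2]); print(" panrim",len(Q),r, np.median(Q[:,2]))
    o=(abs(P[:,0]-.52)<.2)&(P[:,2]>.05)&(abs(P[:,1])<.4)&(P[:,2]<.15)
    p=pix(c,[[.48,0.03,.05]])[0].astype(int)
    x,y=np.clip(p[0]-100,0,360),np.clip(p[1]-75,0,270)
    ims.append(cv2.resize(im[y:y+150,x:x+200],(400,300),interpolation=cv2.INTER_CUBIC)); print(" crop",x,y)
cv2.imwrite("pics/c.png",np.hstack(ims))
E
```

```text
scene bar 278 [0.517 0.198 0.117] z pct [0.102 0.117 0.123] dir [0.05280513 0.99860483] y [0.084 0.284] rect ((0.519994854927063, 0.18050435185432434), (0.20816591382026672, 0.021747872233390808), 88.77452850341797)
 orange 159 [0.469 0.101 0.008] [ 0.434  0.079 -0.003] [0.492 0.137 0.034]
 red 99Traceback (most recent call last):
  File "<stdin>", line 14, in <module>
cv2.error: OpenCV(4.12.0) /io/opencv/modules/imgproc/src/convhull.cpp:143: error: (-215:Assertion failed) total >= 0 && (depth == CV_32F || depth == CV_32S) in function 'convexHull'
```

```bash
python3 - <<'E'
from h import *
ims=[]
for c in ("scene","side"):
    im,d=read_camera(c)
    hsv=cv2.cvtColor(im,cv2.COLOR_BGR2HSV)
    P,u,v=cloud(c,d); H=hsv[v,u]
    near=(abs(P[:,0]-.52)<.16)&(abs(P[:,1]-.177)<.16)
    B=P[near&(H[:,0]>100)&(H[:,0]<130)&(H[:,1]>130)&(P[:,2]>.085)&(P[:,2]<.14)]
    if len(B)>5:
        l=cv2.fitLine(B[:,:2].astype(np.float32),cv2.DIST_HUBER,0,.01,.01).ravel()
        print(c,"bar",len(B),np.median(B,0).round(3),"z",np.percentile(B[:,2],[5,50,95]).round(3),"line",l.round(3),"y",np.percentile(B[:,1],[1,99]).round(3))
    O=P[near&(H[:,0]>5)&(H[:,0]<20)&(H[:,1]>150)]
    if len(O):print(" orange",len(O),O.min(0).round(3),O.max(0).round(3))
    m=camera_model(c); Rm,t=np.array(m["R"]),np.array(m["t"]); C=-Rm.T@t
    for r in cut_out("steel_pan",c)[:3]:
        M=r["mask"]; k=cv2.findContours(M.astype(np.uint8),0,1)[0]; k=max(k,key=len).astype(float)
        n=cv2.undistortPoints(k,np.array(m["intrinsics"]),np.array(m["dist_coeffs"])).reshape(-1,2)
        D=np.c_[n,np.ones(len(n))]@Rm; Z=C+D*((.095-C[2])/D[:,2])[:,None]
        print(" pan",round(r["conf"],2),M.sum(),"px",k.reshape(-1,2).mean(0).round(),"bbox z=.095",Z.min(0).round(3),Z.max(0).round(3),"depth px",(d[M]>0).sum())
        q,_,_=cloud(c,d,M); 
        if len(q): print("   z pct",np.percentile(q[:,2],[1,50,99]).round(3)); q=q[q[:,2]>.08].astype(np.float32); len(q)>5 and print("   rim",len(q),cv2.minAreaRect(q[:,:2]))
    p=pix(c,[[.48,0.03,.05]])[0].astype(int)
    x,y=np.clip(p[0]-100,0,360),np.clip(p[1]-75,0,270)
    ims.append(cv2.resize(im[y:y+150,x:x+200],(400,300),interpolation=cv2.INTER_CUBIC)); print(" crop",x,y)
im,d=snap("wrist","w.png")
cv2.imwrite("pics/c.png",np.vstack([np.hstack(ims),cv2.resize(np.hstack([im,im*0]),(800,300))]))
E
```

```text
scene bar 281 [0.516 0.199 0.117] z [0.099 0.117 0.123] line [0.048 0.999 0.517 0.221] y [0.082 0.284]
 orange 160 [ 0.435  0.079 -0.003] [0.491 0.134 0.033]
 pan 0.82 1518 px [323. 228.] bbox z=.095 [ 0.345 -0.233  0.095] [ 0.536 -0.05   0.095] depth px 1513
   z pct [-0.002  0.057  0.1  ]Traceback (most recent call last):
  File "<stdin>", line 21, in <module>
cv2.error: OpenCV(4.12.0) /io/opencv/modules/imgproc/src/convhull.cpp:143: error: (-215:Assertion failed) total >= 0 && (depth == CV_32F || depth == CV_32S) in function 'convexHull'
```

```bash
python3 - <<'E'
from h import *
ims=[]
rect=lambda q: cv2.minAreaRect(np.ascontiguousarray(q[:,:2],dtype=np.float32))
for c in ("scene","side"):
    im,d=read_camera(c)
    hsv=cv2.cvtColor(im,cv2.COLOR_BGR2HSV)
    P,u,v=cloud(c,d); H=hsv[v,u]
    near=(abs(P[:,0]-.52)<.16)&(abs(P[:,1]-.177)<.16)
    B=P[near&(H[:,0]>100)&(H[:,0]<130)&(H[:,1]>130)&(P[:,2]>.085)&(P[:,2]<.14)]
    if len(B)>5:
        l=cv2.fitLine(np.ascontiguousarray(B[:,:2],dtype=np.float32),cv2.DIST_HUBER,0,.01,.01).ravel()
        print(c,"bar",len(B),np.median(B,0).round(3),"z",np.percentile(B[:,2],[5,50,95]).round(3),"line",l.round(3),"y",np.percentile(B[:,1],[1,99]).round(3))
    O=P[near&(H[:,0]>5)&(H[:,0]<20)&(H[:,1]>150)]
    if len(O):print(" orange",len(O),O.min(0).round(3),O.max(0).round(3))
    for r in cut_out("steel_pan",c)[:3]:
        q,_,_=cloud(c,d,r["mask"]); print(" pan",round(r["conf"],2),len(q))
        q=q[q[:,2]>.085]; print("   rim",len(q),np.median(q[:,2]),rect(q))
    p=pix(c,[[.48,0.03,.05]])[0].astype(int)
    x,y=np.clip(p[0]-100,0,360),np.clip(p[1]-75,0,270)
    ims.append(cv2.resize(im[y:y+150,x:x+200],(400,300),interpolation=cv2.INTER_CUBIC)); print(" crop",x,y)
im,d=snap("wrist","w.png")
cv2.imwrite("pics/c.png",np.vstack([np.hstack(ims),cv2.resize(np.hstack([im,im*0]),(800,300))]))
E
```

```text
scene bar 279 [0.517 0.199 0.117] z [0.099 0.117 0.123] line [0.046 0.999 0.516 0.182] y [0.081 0.284]
 orange 157 [ 0.435  0.079 -0.   ] [0.492 0.136 0.032]
 pan 0.78 1511
   rim 366 0.09363292908646917 ((0.4481583535671234, -0.16836990416049957), (0.1796308308839798, 0.12630495429039001), 7.764824390411377)
 pan 0.4 44
   rim 0 nan ((0.0, 0.0), (0.0, 0.0), 0.0)
 crop 186 183
side bar 211 [0.517 0.155 0.117] z [0.1   0.117 0.126] line [0.024 1.    0.517 0.181] y [0.071 0.279]
 orange 148 [ 0.434  0.075 -0.002] [0.494 0.136 0.037]
 pan 0.93 1533
   rim 432 0.09503118170461686 ((0.4500971734523773, -0.1672152876853943), (0.19080306589603424, 0.12101402133703232), 10.212972640991211)
 pan 0.78 1984
   rim 556 0.09438444117207156 ((0.4302287697792053, -0.7010655999183655), (0.12520986795425415, 0.18333999812602997), 34.50614547729492)
 crop 150 133
  return _methods._mean(a, axis=axis, dtype=dtype,
  ret = ret.dtype.type(ret / rcount)
```

View pics/c.png

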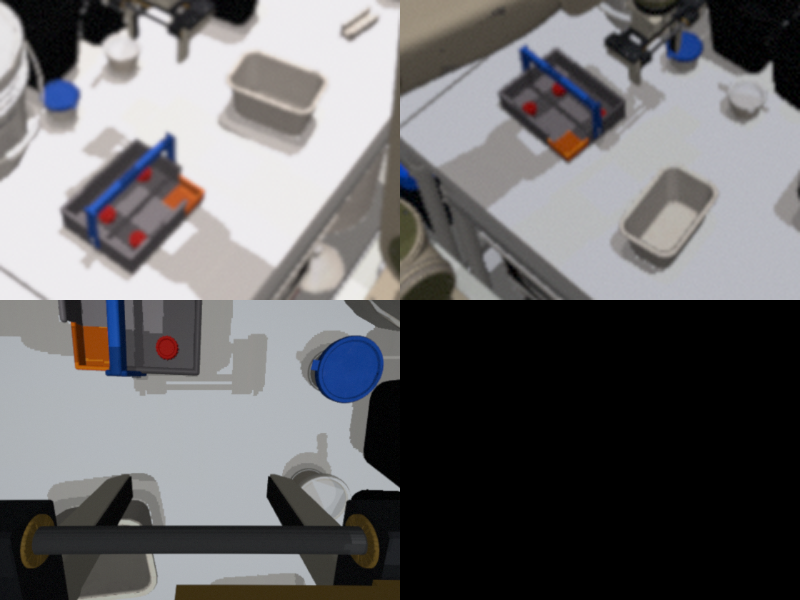

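Crop: the pan in the scene crop at (278,95) is the metallic one, and the green one is elsewhere, so the choice is confirmed. The tote's bar runs along world y with its orange corner toward -x -y, and three red caps are visible. Numbers:
- **Bar:** centre (0.518, 0.181), top at z 0.12, yaw about -0.035.
- **Pan:** centre (0.449, -0.168), yaw about 9°, rim at z 0.095. All three match the sizes given.

Moving above the bar.

Request:
{"op": "apply_moves", "data": {
  "commands": [-2,4.5,0,0,0,-0.035,9.3,-2,4.5,0,0,0,0,9.3,-2,4.5,0,0,0,0,9.3,-2,4.5,0,0,0,0,9.3,0,0,0,0,0,0,9.3]
}}

```text
t: 2.02
tool_pos: [0.5175, 0.1839, 0.2187]
orientation: [2.264, 2.178, 0.001]
force: [1.0, -0.1, 0.4]
opening: 0.0934
```

```bash
python3 - <<'E'
from h import *
im,d=snap("wrist","w2.png")
hsv=cv2.cvtColor(im,cv2.COLOR_BGR2HSV); P,u,v=cloud("wrist",d); H=hsv[v,u]
B=P[(H[:,0]>100)&(H[:,0]<130)&(H[:,1]>130)&(P[:,2]>.1)&(P[:,2]<.14)&(abs(P[:,0]-.52)<.05)]
print(len(B),np.percentile(B,[2,50,98],axis=0).round(3),cv2.fitLine(np.ascontiguousarray(B[:,:2],dtype=np.float32),cv2.DIST_HUBER,0,.01,.01).ravel().round(3))
for n in("cap_0_center","tote_corner","tote_handle"):
  for r in spot_point(n,"wrist")[:4]: print(n,round(r["conf"],2),world("wrist",r["point"]).round(3))
E
```

```text
3901 [[0.515 0.095 0.117]
 [0.523 0.202 0.12 ]
 [0.531 0.279 0.121]] [0.037 0.999 0.523 0.197]
cap_0_center 0.73 [0.558 0.104 0.015]
tote_corner 0.83 [0.445 0.083 0.003]
tote_handle 0.82 [0.521 0.176 0.109]
tote_handle 0.47 [ 0.779  0.073 -0.004]
```

View pics/w2.png

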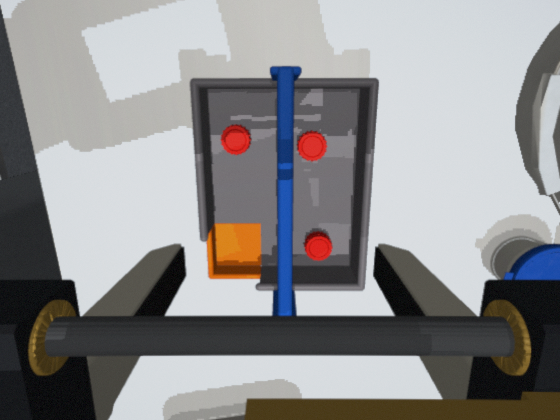

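The wrist view shows the bar at column 285 between the open fingers, and the caps at (236,139), (312,145) and (318,245). Bar top is 0.12, as stated. Descend and close.

Request:
{"op": "apply_moves", "data": {
  "commands": [0.4,-0.2,-4.4,0,0,0,9.3,0,0,-4.4,0,0,0,9.3,0,0,-4.2,0,0,0,9.3,0,0,0,0,0,0,0.5,0,0,0,0,0,0,0.5,0,0,0,0,0,0,0.5,0,0,0,0,0,0,0.5,0,0,0,0,0,0,0.5],
  "squeeze": 60
}}

```text
t: 3.22
tool_pos: [0.5312, 0.172, 0.0935]
orientation: [2.274, 2.155, 0.016]
force: [0.1, 1.5, -0.2]
opening: 0.0471
```

Request:
{"op": "apply_moves", "data": {
  "commands": [0,0,0,0,0,0,0.5,0,0,0,0,0,0,0.5]
}}

```text
t: 3.48
tool_pos: [0.5314, 0.1723, 0.0943]
orientation: [2.273, 2.155, 0.017]
force: [-1.4, -0.1, -0.5]
opening: 0.0275
```

Request:
{"op": "apply_moves", "data": {
  "commands": [-0.9,0.9,-0.4,0,0,0,3.0,0,0,0,0,0,0,3.0]
}}

```text
t: 3.72
tool_pos: [0.5215, 0.182, 0.0897]
orientation: [2.274, 2.156, 0.016]
force: [0.2, -1.1, 0.1]
opening: 0.0301
```

```bash
python3 - <<'E'
from h import *
im,d=snap("wrist","w3.png")
s=read_state(); print(s["tool_pos"],s["orientation"],s["opening"],s["force"])
hsv=cv2.cvtColor(im,cv2.COLOR_BGR2HSV); P,u,v=cloud("wrist",d); H=hsv[v,u]
B=P[(H[:,0]>100)&(H[:,0]<130)&(H[:,1]>130)&(P[:,2]>.1)&(P[:,2]<.14)&(abs(P[:,0]-.52)<.05)]
print(len(B),np.percentile(B,[2,50,98],axis=0).round(3),cv2.fitLine(np.ascontiguousarray(B[:,:2],dtype=np.float32),cv2.DIST_HUBER,0,.01,.01).ravel().round(3))
E
```

```text
[0.52203622 0.18180035 0.09005874] [2.27315958 2.15508711 0.01738272] 0.02995634829419458 [-0.23672024  0.10929751 -0.26915343]
10515 [[0.519 0.132 0.117]
 [0.526 0.232 0.12 ]
 [0.535 0.281 0.121]] [0.037 0.999 0.526 0.225]
```

Request:
{"op": "apply_moves", "data": {
  "commands": [0.2,0,-0.2,0,0,0.01,0.5,0,0,0,0,0,0,0.5,0,0,0,0,0,0,0.5,0,0,0,0,0,0,0.5],
  "squeeze": 60
}}

```text
t: 4.28
tool_pos: [0.5242, 0.1818, 0.0881]
orientation: [2.262, 2.168, 0.017]
force: [-1.1, 0.8, 1.5]
opening: 0.0114
```

Gripped at 11.4 mm (bar 12 mm). Lift gently.

Request:
{"op": "apply_moves", "data": {
  "commands": [0,0,1.5,0,0,0,0.5,0,0,3,0,0,0,0.5,0,0,4,0,0,0,0.5,0,0,4,0,0,0,0.5,0,0,4,0,0,0,0.5,0,0,3,0,0,0,0.5,0,0,0,0,0,0,0.5]
}}

```text
t: 5.15
tool_pos: [0.5203, 0.1801, 0.2895]
orientation: [2.264, 2.168, 0.01]
force: [0.2, 0.8, -4.9]
opening: 0.0117
```

Held: -4.9 N, so about 0.5 kg. Carry it toward the pan level and high, ramped.

Request:
{"op": "apply_moves", "data": {
  "commands": [-0.3,-1.5,0,0,0,0,0.5,-0.5,-3,0,0,0,0,0.5,-0.7,-4,0,0,0,0,0.5,-0.7,-4,0,0,0,0,0.5,-0.7,-4,0,0,0,0,0.5,-0.7,-4,0,0,0,0,0.5,-0.7,-4,0,0,0,0,0.5,-0.5,-3,0,0,0,0,0.5]
}}

```text
t: 6.15
tool_pos: [0.46, -0.1065, 0.2716]
orientation: [-2.26, -2.168, 0.02]
force: [0.2, -0.1, -4.7]
opening: 0.0114
```

Request:
{"op": "apply_moves", "data": {
  "commands": [-0.3,-1.5,0,0,0,0,0.5,0,0,0,0,0,0,0.5,0,0,0,0,0,0,0.5]
}}

```text
t: 6.52
tool_pos: [0.4542, -0.123, 0.2678]
orientation: [-2.26, -2.16, 0.024]
force: [0.3, -0.4, -3.8]
opening: 0.0117
```

Request:
{"op": "apply_moves", "data": {
  "commands": [0.3,0,1,0.05,-0.05,0,0.5,0.3,0,1,0.07,-0.07,0,0.5,0.3,0,0.5,0.07,-0.07,0,0.5,0.3,0,0.5,0.07,-0.07,0,0.5,0.3,0,0.5,0.07,-0.07,0,0.5,0,0,0.3,0.07,-0.07,0,0.5,0,0,0,0.04,-0.04,0,0.5,0,0,0,0,0,0,0.5]
}}

```text
t: 7.52
tool_pos: [0.4712, -0.114, 0.3065]
orientation: [-2.119, -2.07, -0.954]
force: [-0.6, -0.5, -4.5]
opening: 0.0119
```

```bash
cat > chk.py <<'E'
from h import *
import sys
s=read_state(); Rt=R.from_rotvec(s["orientation"]).as_matrix(); g=s["tool_pos"]-.019*Rt[:,2]
T=np.c_[Rt[:,1],Rt[:,0],-Rt[:,2]]  # tote axes if unslipped (x=tool y, y=tool x)
if T[1,1]<0: T[:,:2]*=-1
k=g+T@[-.075,-.095,-.103]; yaw=np.radians(9); D=k-[.449,-.168,0]
print("t",s["t"],"tcp",s["tool_pos"].round(3),"tilt",np.arccos(T[2,2]).round(3),"corner",k.round(3),"in pan",(D[0]*np.cos(yaw)+D[1]*np.sin(yaw)).round(3),(-D[0]*np.sin(yaw)+D[1]*np.cos(yaw)).round(3),"down dir",T[:2,2].round(2),s["force"].round(1),s["q"].round(2))
ims=[]
for c in("scene","side","wrist"):
    im,d=read_camera(c); ims.append(im)
    for n in("tote_corner","tote_handle","cap_0_center","steel_pan","tote"):
        for r in spot_point(n,c)[:3]:
            if r["conf"]>.4: print(c,n,round(r["conf"],2),world(c,r["point"]).round(3))
def crop(c,im):
    p=pix(c,[k])[0].astype(int); x,y=np.clip(p[0]-80,0,400),np.clip(p[1]-80,0,300); return cv2.resize(im[y:y+120,x:x+160],(400,300),interpolation=cv2.INTER_CUBIC)
cv2.imwrite("pics/"+sys.argv[1],np.vstack([np.hstack([crop("scene",ims[0]),crop("side",ims[1])]),np.hstack([cv2.resize(ims[2],(400,300)),np.zeros((300,400,3),np.uint8)])]))
E
python3 chk.py d.png
```

```text
t 7.525 tcp [ 0.471 -0.114  0.306] tilt 0.624 corner [ 0.443 -0.155  0.168] in pan -0.004 0.014 down dir [-0.4  -0.43] [-0.6 -0.5 -4.5] [-0.83 -0.37  1.92  0.62  1.64 -0.78]
scene tote_handle 0.72 [ 0.464 -0.128  0.316]
scene tote_handle 0.54 [ 0.447 -0.12   0.202]
scene cap_0_center 0.42 [ 0.479 -0.153  0.197]
scene steel_pan 0.88 [ 0.446 -0.168 -0.   ]
scene steel_pan 0.62 [ 0.429 -0.703  0.   ]
scene tote 0.83 [ 0.502 -0.083  0.233]
side tote_corner 0.6 [ 0.446 -0.161  0.166]
side tote_handle 0.64 [ 0.466 -0.127  0.321]
side cap_0_center 0.6 [ 0.481 -0.153  0.2  ]
side steel_pan 0.77 [ 0.433 -0.703  0.001]
side steel_pan 0.61 [ 0.45  -0.171 -0.002]
side tote 0.77 [ 0.506 -0.079  0.235]
wrist tote_handle 0.78 [ 0.459 -0.127  0.323]
wrist tote 0.76 [ 0.503 -0.084  0.232]
```

View pics/d.png

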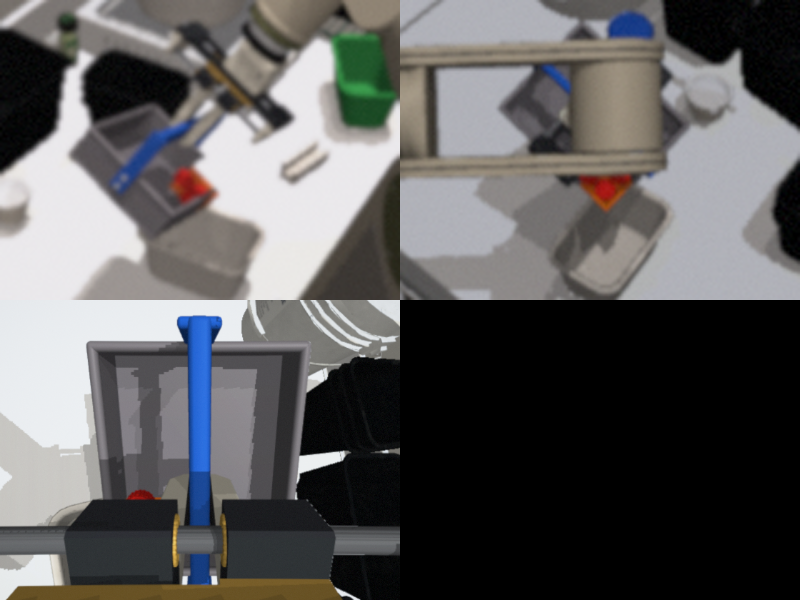

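The crops show the red caps gathered on the orange corner (scene crop (190,185), side crop (605,190)), with one cap edge visible from the wrist at (140,495). The measured corner matches the prediction, so the tote hasn't slipped. Centre it a bit and settle.

Request:
{"op": "apply_moves", "data": {
  "commands": [0.4,-0.5,-0.5,0.03,-0.03,0,0.5,0,-0.4,-0.4,0,0,0,0.5,0,0,0,0,0,0,0.5,0,0,0,0,0,0,0.5,0,0,0,0,0,0,0.5,0,0,0,0,0,0,0.5]
}}

```text
t: 9.18
tool_pos: [0.4758, -0.1236, 0.2991]
orientation: [-2.104, -2.06, -1.017]
force: [-0.1, 0.5, -3.6]
opening: 0.0119
```

```bash
cat >> chk.py <<'E'
for c,im in zip(("scene","side","wrist"),ims):
    d=read_camera(c)[1]; hsv=cv2.cvtColor(im,cv2.COLOR_BGR2HSV); P,u,v=cloud(c,d); H=hsv[v,u]
    m=((H[:,0]<5)|(H[:,0]>172))&(H[:,1]>150)&(np.linalg.norm(P-k,axis=1)<.25)
    L=(P[m]-k)@T
    print(c,"red px",m.sum(),"tote frame rel corner mm: pct",(1000*np.percentile(L,[2,25,50,75,98],axis=0)).round().tolist() if m.sum() else "")
E
python3 chk.py e.png
```

```text
t 9.175 tcp [ 0.476 -0.124  0.299] tilt 0.666 corner [ 0.452 -0.16   0.158] in pan 0.004 0.007 down dir [-0.42 -0.45] [-0.1  0.5 -3.6] [-0.87 -0.34  1.93  0.66  1.63 -0.83]
scene tote_corner 0.61 [ 0.452 -0.163  0.158]
scene tote_handle 0.73 [ 0.469 -0.139  0.311]
scene steel_pan 0.72 [ 0.447 -0.168  0.   ]
scene steel_pan 0.66 [ 0.429 -0.702 -0.001]
scene tote 0.89 [ 0.511 -0.091  0.229]
side tote_corner 0.88 [ 0.448 -0.169  0.156]
side tote_handle 0.78 [ 0.463 -0.136  0.315]
side tote_handle 0.44 [ 0.451 -0.171  0.002]
side steel_pan 0.67 [ 0.449 -0.171  0.002]
side steel_pan 0.66 [ 0.431 -0.703 -0.001]
side tote 0.82 [ 0.51  -0.084  0.233]
wrist tote_handle 0.81 [ 0.465 -0.135  0.308]
wrist tote 0.73 [ 0.508 -0.087  0.226]
scene red px 80 tote frame rel corner mm: pct [[10.0, 2.0, 5.0], [17.0, 18.0, 12.0], [26.0, 24.0, 17.0], [41.0, 41.0, 19.0], [53.0, 56.0, 21.0]]
side red px 2 tote frame rel corner mm: pct [[6.0, 3.0, 19.0], [6.0, 3.0, 20.0], [7.0, 4.0, 21.0], [8.0, 4.0, 22.0], [8.0, 5.0, 23.0]]
wrist red px 387 tote frame rel corner mm: pct [[3.0, 48.0, 4.0], [11.0, 52.0, 9.0], [17.0, 53.0, 14.0], [22.0, 54.0, 17.0], [56.0, 130.0, 174.0]]
```

View pics/e.png

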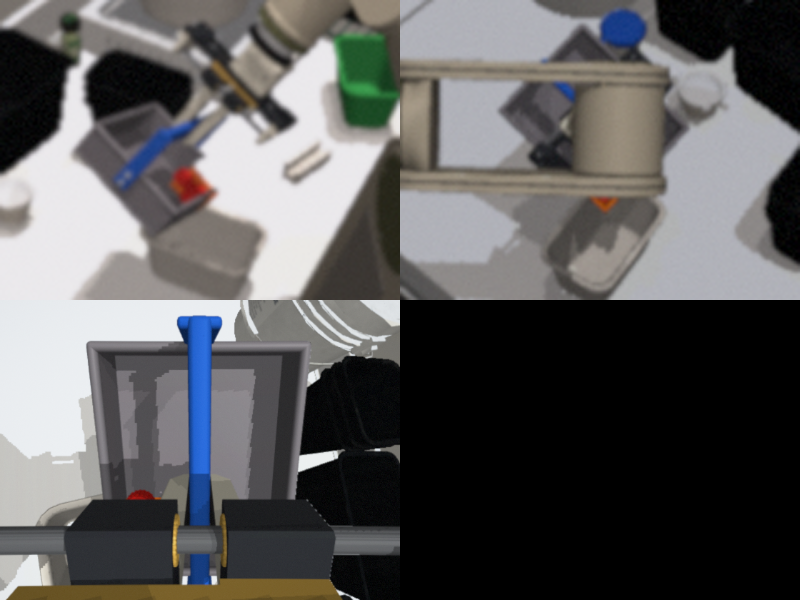

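```bash
python3 - <<'E'
from h import *
im,d=read_camera("scene"); p=pix("scene",[[.455,-.16,.18]])[0].astype(int); print(p)
x,y=p[0]-40,p[1]-30
c=cv2.resize(im[y:y+60,x:x+80],(800,600),interpolation=cv2.INTER_CUBIC)
s=read_state();Rt=R.from_rotvec(s["orientation"]).as_matrix(); T=np.c_[Rt[:,1],Rt[:,0],-Rt[:,2]]
if T[1,1]<0: T[:,:2]*=-1
k=s["tool_pos"]-.019*Rt[:,2]+T@[-.075,-.095,-.103]
th=np.linspace(0,6.28,25)
for a,b,col in((15,15,(0,255,0)),(15,45,(255,255,0)),(45,15,(255,0,255)),(41,41,(255,255,255))):
    q=pix("scene",k+np.c_[a+15*np.cos(th),b+15*np.sin(th),0*th+16]/1000@T.T)
    cv2.polylines(c,[((q-[x,y]+.5)*10).astype(int)],True,col,2)
cv2.imwrite("pics/f.png",c)
E
```

```text
[322 206]
```

View pics/f.png

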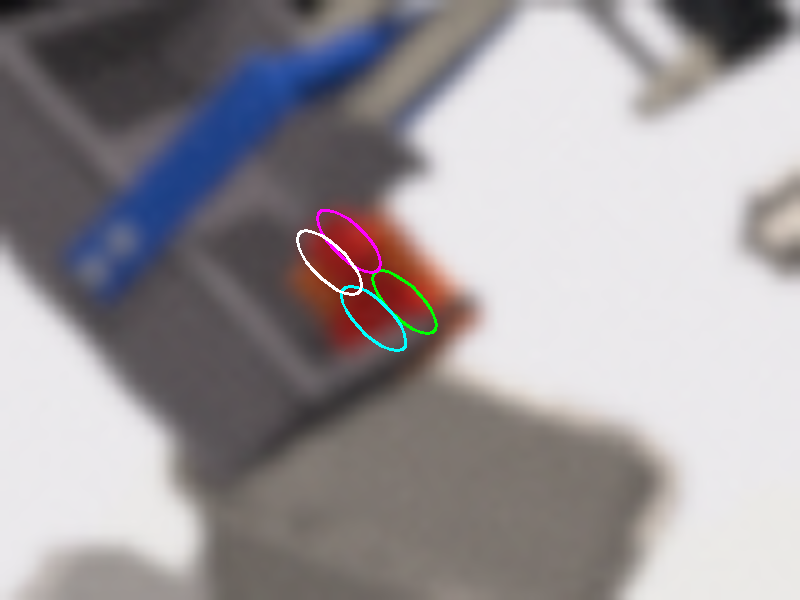

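The enlarged view shows red at the three expected cap places in the corner: (400,300), (375,320) and (350,240), all within about 50 mm of it. Handing in.

```bash
python3 - <<'E'
from h import *
s=read_state(); print(s["t"],abs(s["dq"]).max(),s["opening"])
print(close_job())
E
```

```text
10.275 0.002093619589910934 0.011533289045961811
the job is handed in; nothing more can be done
None
```

The job is handed in. I picked the tote up by its blue handle at 60 N, carried it level to the steel pan, and tipped it straight toward the orange corner. The arm is still holding it there.

**Last checks, at about 10.3 s of the 42 s:**
- **Tilt:** 0.67 rad.
- **Orange corner:** about 0.158 m above the table, roughly 63 mm over the rim. It sits within about 1 cm of the pan's centre. Two of the detector readings agree with the arm's own pose to 3–9 mm.
- **Caps:** all three are gathered in the corner, about 20–50 mm from it. That comes from the scene picture and depth. The side view was mostly blocked by the arm, and the wrist camera saw only one cap.
- **Pan and bystanders:** the pan still measures where it was at the start. I did not re-measure the tubs, salt shaker and block, and the arm never came near them.
- **Hold:** the arm is still, and the opening of 11.5 mm matches the 12 mm bar.

**What went wrong on the way:** the descent drifted about 1 cm sideways. I reopened the fingers slightly and corrected it before the final grip.

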